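# Clip in the stop bar and hold a timber block in the corner

## Task

Set up the small drilling fixture: push the loose steel stop bar down past the two sprung jaws until it sits fully home in both fork clips with the jaws sprung shut over it, and let go of it. Then take the sawn rectangular timber block, set it flat on the fixture plate with its long sides along the low fence, and press it squarely into the corner, one end against the stop bar and one long side against the fence at the same time. Finish while still holding it pressed firmly against both; do not let go, and leave the other things on the bench where they are.

Things in the scene. Friction and masses are not known exactly. Their poses are not given: they have to be found in the camera images.
- fixture: Fixed steel plate 150 x 160 x 12 mm on the bench. Origin: centre of its underside; x points to the side with the fork clips, y to the fence, z up; top at z = 12 mm. Two fork clips, 12 mm thick, stand at y = -52 and +52 mm (92 mm clear between), from x = 31 to 67 mm, up to 38 mm above the plate. Each is a U slot open at the top, 16 mm wide; the prong at smaller x flares out on top.
- seat (a point): Middle of the stop bar's axis when the bar is fully home, lying along fixture y in both clips: fixture frame x = 45, y = 0, z = 24 mm (12 mm above the plate). Axes as the fixture's. The bar enters straight down; it can lie up to 6 mm off along y, where its square ends meet the outsides of the clips.
- jaw_left (a joint): Black sprung jaw of the clip at fixture y = +52 mm: a flap 15 mm long, hinged on the far prong (greater x) 31 mm above the plate, level across the slot at 0 rad (cannot rise further). The bar pushes it down into the slot (up to 1.35 rad); once the bar is past, its spring returns it to 0. Both jaws together need about 5 to 10 N.
- jaw_right (a joint): The same jaw on the clip at fixture y = -52 mm.
- fence: Low straight aluminium fence on the plate, 78 mm long along fixture x, 10 mm thick, 14 mm tall above the plate. Origin: centre of its underside; axes as the fixture's. Its face to the block is at fixture y = 36 mm. Fingers holding the block must stay above its top, which is 26 mm above the bench.
- corner (a point): Corner for the block on the plate: fixture x = 38 (near side of the seated bar), y = 36 (face of fence), z = 12 mm. The block pressed home has its origin at fixture x = -7, y = 5, z = 12 mm. The bar has 1 mm play, and friction on plate and fence (about 0.6) takes part of a push: press with about 15 N on each.
- stop_bar: Loose steel stop bar, 0.15 kg: a round rod of 14 mm diameter and 128 mm between two square end pieces (18 x 18 mm, 11 mm long), 150 mm overall, lying on the bench. Its long axis is its y axis; origin: underside of the square ends below the middle, 9 mm below the axis. Pick it by the round middle, across the rod.
- stop_bar_mid (a point): Middle of the stop bar on the axis of the rod.
- wood_block: Loose sawn timber block, plain rectangular, 62 mm (its x) x 90 mm (its y) x 38 mm tall (its z), about 0.16 kg. Origin: centre of its underside. Grasp it across the 62 mm, near the top. Either end may go to the bar.
- parts_case: Fixed equipment: flat blue compartment case, about 125 x 200 x 40 mm, on the bench to the right of the fixture; its clear lid stands half open and reaches 135 mm above the bench. Origin: centre of its underside. Carry things over or round it.
- large_nut: Bystander: large loose hexagon nut, 36x41x18 mm; origin: centre of its underside. To be left where it is.
- small_nut: Bystander: small loose hexagon nut, 30x34x15 mm; origin: centre of its underside. To be left where it is.
- dip_tin: Bystander: round tin with a lid, 60 mm dia, 42 mm tall; origin: centre of its underside. To be left where it is.

How it is judged:
On the way:
1. the stop bar sits fully home in both fork clips, both jaws shut over it, and the fingers are off it (x of stop_bar_mid in the frame of seat between -0.003 and 0.003 m and y of stop_bar_mid in the frame of seat between -0.012 and 0.012 m and z of stop_bar_mid in the frame of seat between -0.003 and 0.003 m and angle between the y axis of stop_bar and the y axis of fixture, either way round below 0.05 rad and value of joint each of jaw_left, jaw_right below 0.2 rad and contact force between the fingers and stop_bar below 0.1 N), for 0.3 s.
At the end, for the whole second after the job is handed in: Bar home in both clips (3 mm across and high, 12 mm along, 0.05 rad), jaws under 0.2 rad; block flat on the plate, long sides along the fence within 0.06 rad, within 4.5 mm of the corner place, held by the fingers, still, pressing over 2 N on the bar and over 2 N on the fence (x of stop_bar_mid in the frame of seat between -0.003 and 0.003 m and y of stop_bar_mid in the frame of seat between -0.012 and 0.012 m and z of stop_bar_mid in the frame of seat between -0.003 and 0.003 m and angle between the y axis of stop_bar and the y axis of fixture, either way round below 0.05 rad and value of joint each of jaw_left, jaw_right below 0.2 rad and contact force between wood_block and stop_bar above 2 N and contact force between wood_block and fence above 2 N and contact force between the fingers and wood_block above 2 N and angle between the y axis of wood_block and the x axis of fixture, either way round below 0.06 rad and angle between wood_block's own z axis and vertical below 0.05 rad and z of wood_block in the frame of fixture between 0.009 and 0.016 m and x of wood_block in the frame of fixture between -0.011 and -0.002 m and y of wood_block in the frame of fixture between 0.001 and 0.009 m and linear speed of wood_block below 0.01 m/s); the arm keeps its last pose, push and grip.
It fails at once if the large loose hexagon nut is moved more than 30 mm (distance of large_nut from where it was at the start of the episode above 0.03 m).
It fails at once if the small loose hexagon nut is moved more than 30 mm (distance of small_nut from where it was at the start of the episode above 0.03 m).
It fails at once if the round tin with a lid is moved more than 30 mm (distance of dip_tin from where it was at the start of the episode above 0.03 m).
It also fails if it takes over 67 s, if anything falls off the work surface, if the arm or the gripper's body presses on something with over 40 N, if the wrist force passes 120 N, or if a joint passes its speed limit or range.

## Robot

A 6-joint arm with a two-finger parallel gripper is mounted at the origin on a cart in front of the work surface, level with it; the furniture and walls round the work are solid. World frame = base frame: x ahead of the robot, y to its left, z up, the work surface at z = 0. Lengths are in m, angles in rad, forces in N, time in s.
With the tool pointing down it reaches from about 0.3 to 0.875 m from the base axis. Payload 6.4 kg.
Tool frame: the origin (TCP) lies midway between the tips of the shut fingers; the grasp point (between the pads) lies 19 mm behind it (ctrl.tcp_to_grasp is the distance from the TCP to the grasp point, in m); z points along the fingers, y is the line along which they close (so a half turn about z gives the same grasp; the last joint's range is limited). The gripper opens to 85 mm and grips with 20 to 120 N. Pads are 22 mm wide; open, the fingers measure 114 mm over their backs; the gripper's body (76 mm by 85 mm) begins 54 mm behind the grasp point. The pads swing forward as they close: fully open they stand 13 mm farther back than shut.
Start: joints at [-1.4, 0.181, 1.607, -0, 1.354, -0.206], TCP at [0.212, -0.535, 0.198] pointing down, gripper open.
Joint ranges: [-2.99, 2.99], [-0.89, 2.07], [0.3, 2.58], [-1.14, 4.28], [0, 2.63], [-3.12, 3.12]. Speed limits (rad/s): [2.57, 2.57, 3.01, 3.14, 3.14, 3.14].

## Interface

Orientations are given as a rotation vector (axis times angle).
In Python, from rig import ctrl, cams, search_frame, pinpoint gives the robot as it stands.
- The arm moves only by the tool servo_tool, never from a script. Its argument "steps" is a list of rows, each a list of 3 entries, a list of its own where there are three numbers: the shift along the tool's x, y, z in shares of 0.5 m (1.0 is 0.5 m), then the turn about the tool's z in shares of 90 degrees (1.0 is 90 degrees), then the opening, from 0 (shut) to 1 (fully open). A call has 1 to 5 rows; each row is the pose to reach, as a shift and turn from the pose commanded when the call began, along the tool's axes at that moment; what a row does not reach only later rows make up. A row lasts 1/10 s, in which the tool goes at most 50 mm and 8.59 degrees, less where a joint would pass 70% of its speed; a pose out of reach is approached as far as the arm can. Shift and turn numbers lie between -1 and 1, and a call with a number outside is refused. A call with a gripper value outside its range is refused whole. The fingers move at their own pace and stop on an object; the grip force is fixed at half the most. Time passes only in rows, so rows that repeat a pose let the fingers close. It gives the time, the measured TCP pose, the force, the opening and the grip force at its end, in the units of the state.
- ctrl.sense(): the state, without advancing time (a new reading comes with each control period).
- cams.snapshot(name): name is "side" or "top" or "wrist"; returns a dict with "image" (384x512x3 uint8, red, green, blue), "K" (3x3 intrinsics, pixels), "k1" (the pictures are not rectified: a ray, as slopes to the right and down, at radius r is drawn at 1 + k1 r^2 times it, then the intrinsics apply), "cam_to_world" (4x4, takes a point from camera to world coordinates). Camera axes: x right, y down, z forward; pixel columns grow to the right and rows downward; lengths in m; the calibration is good to about 2 mm. A picture is of the moment at which its call begins. There is no depth.
- ctrl.job_done(): hands the job in; it is judged then, once.
Trained networks look in a picture, given as the dict that the camera call returned (one of the last four; its "shot" number tells which), for a name from the list of things; names that differ only in an ending like _2 or _b are one class to them, and where a whole thing is asked for, a point or a joint stands for the part that bears it (a point fixed in the world has none). Each returns a list of dicts, best first, with "score" (0 to 1); they miss things now and then, are a little off and sometimes report something else, mostly with a low value. They report only what shows in the picture. A call takes as long as a camera call.
- search_frame(picture, target): "box" ([left, top, right, bottom] in pixels, round what is visible of it).
- pinpoint(picture, target): "location" ([column, row] in pixels: a listed point, or the origin of a listed thing).
The state is a dict: "t": time; "q": joint angles; "dq": joint speeds; "tau": joint torques, N m; "tcp_pos": TCP position; "eef_rot": TCP orientation; "wrist_force": force on the tool from outside, world axes, zero at the start; "ft_torque": the same for the moment, N m; "opening": finger opening in m; "finger_force": force on a finger pad.
Only numpy, scipy, OpenCV 4.12 (cv2) and the standard library are available. Lean on these libraries where they do the work, as an engineer would, in place of code of your own. Each camera call takes 0.05 s, during which the arm holds its last target. There are 200 camera calls.

## Working session

There is one attempt and no reset: what is moved stays moved. The work goes in short steps, Python scripts to look and compute and a tool call to move; the robot and the scene stay as the last step left them, time stands still between calls to the robot, and variables do not carry over. Pictures are saved under pics/ and viewed, at most 10 in all, crops included, and the job is handed in when it is done.

Besides the shell and the picture viewer there is one more tool, called after ">>>" in YAML: its name, and indented under it one key for each argument. servo_tool: Moves the arm, as the interface text tells. Its arguments: {"type":"object","properties":{"steps":{"type":"array"}},"required":["steps"]}

```bash
mkdir -p pics; cat > h.py <<'E'
import numpy as np, cv2
from scipy.spatial.transform import Rotation as R
from rig import ctrl, cams, search_frame, pinpoint
def ray(s,px):
    K=s["K"]; d=np.array([(px[0]-K[0,2])/K[0,0],(px[1]-K[1,2])/K[1,1]]); u=d.copy()
    for _ in range(30): u=d/(1+s["k1"]*(u@u))
    T=s["cam_to_world"]; return T[:3,3], T[:3,:3]@np.array([u[0],u[1],1])
def at(s,px,z):
    o,d=ray(s,px); return o+d*(z-o[2])/d[2]
def proj(s,P):
    T=s["cam_to_world"]; p=T[:3,:3].T@(np.array(P)-T[:3,3]); u=p[:2]/p[2]; u=u*(1+s["k1"]*(u@u)); K=s["K"]
    return np.array([K[0,0]*u[0]+K[0,2],K[1,1]*u[1]+K[1,2]])
def tri(obs):
    A=np.zeros((3,3));b=np.zeros(3)
    for s,px in obs:
        o,d=ray(s,px); d=d/np.linalg.norm(d); M=np.eye(3)-np.outer(d,d); A+=M;b+=M@o
    return np.linalg.solve(A,b)
def save(s,n,box=None,f=1):
    im=s["image"][:,:,::-1]
    if box: im=im[box[1]:box[3],box[0]:box[2]]
    cv2.imwrite("pics/"+n,cv2.resize(im,None,fx=f,fy=f,interpolation=cv2.INTER_CUBIC))
E
python3 - <<'E'
from h import *
np.set_printoptions(precision=4,suppress=True)
S={n:cams.snapshot(n) for n in ("side","top")}
for n,s in S.items():
    save(s,n+"0.png",None,1.5); print(n,s["cam_to_world"][:3,3],s["K"][0,0])
Z=dict(fixture=0,seat=.024,corner=.012,fence=.012,stop_bar_mid=.009,stop_bar=0,wood_block=0,parts_case=0,large_nut=0,small_nut=0,dip_tin=0,jaw_left=.043,jaw_right=.043)
for t,z in Z.items():
    o=[]
    for n,s in S.items():
        r=pinpoint(s,t)
        b=search_frame(s,t) if t not in("seat","corner") else []
        if r: o.append((s,r[0]["location"])); print(t,n,[(round(q["score"],2),np.round(q["location"]),at(s,q["location"],z)[:2]) for q in r[:2]], [np.round(q["box"]) for q in b[:1]])
    if len(o)==2: print("   tri",tri(o))
E
```

```text
side [0.0346 0.8352 0.714 ] 466.7912968889346
top [0.5465 0.0825 0.9232] 391.4009659783516
fixture side [(0.74, array([228., 269.]), array([0.4946, 0.2934])), (0.71, array([212., 252.]), array([0.555 , 0.2719]))] [array([174., 230., 281., 308.])]
fixture top [(0.89, array([171., 229.]), array([0.4978, 0.2843]))] [array([138., 196., 204., 262.])]
   tri [ 0.4984  0.2868 -0.0077]
seat side [(0.61, array([212., 252.]), array([0.5395, 0.2888]))] []
seat top [(0.81, array([165., 210.]), array([0.5424, 0.2954]))] []
   tri [0.5399 0.2927 0.0272]
corner side [(0.8, array([201., 266.]), array([0.5399, 0.3263]))] []
corner top [(0.96, array([150., 216.]), array([0.5274, 0.3316]))] []
   tri [0.5303 0.3312 0.0211]
fence side [(0.58, array([221., 279.]), array([0.4815, 0.3324]))] [array([204., 268., 238., 289.])]
fence top [(0.61, array([146., 235.]), array([0.4825, 0.3399]))] [array([263., 247., 328., 265.])]
   tri [0.4808 0.337  0.0167]
stop_bar_mid side [(0.72, array([318., 203.]), array([ 0.4427, -0.0071]))] [array([295., 187., 341., 224.])]
stop_bar_mid top [(0.2, array([168., 209.]), arr
[... 759 characters left out ...]
., 154., 365., 183.])]
small_nut top [(0.48, array([267., 221.]), array([0.5194, 0.0595]))] [array([260., 215., 273., 226.])]
   tri [0.524  0.0627 0.0008]
dip_tin side [(0.74, array([157., 218.]), array([0.7411, 0.2527])), (0.46, array([228., 268.]), array([0.4961, 0.2894]))] [array([141., 200., 169., 224.])]
dip_tin top [(0.56, array([182., 126.]), array([0.7421, 0.2649])), (0.4, array([362., 256.]), array([ 0.4412, -0.1663]))] [array([167., 111., 198., 139.])]
   tri [0.7372 0.2608 0.0082]Traceback (most recent call last):
  File "<stdin>", line 10, in <module>
ValueError: it knows: corner, dip_tin, fence, fixture, large_nut, parts_case, seat, small_nut, stop_bar, stop_bar_mid, wood_block
```

View pics/top0.png

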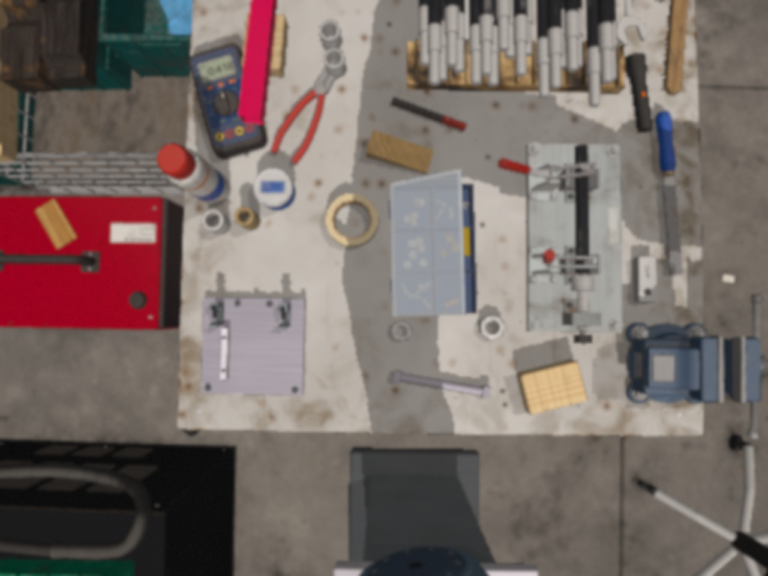

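View pics/side0.png

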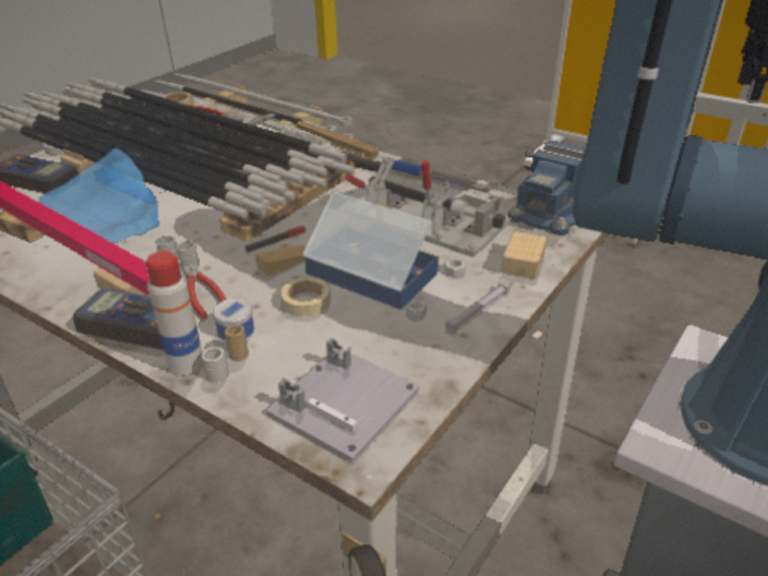

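The top view shows the fixture at about (171,229) px with its clips up, which is world +x, and the fence to the left. The bar is at (293,255), nearly along world y. The block is at (363,258) with its long side roughly along y, and the nuts are at (267,221) and (328,218). The side view agrees.

```bash
cat >> h.py <<'E'
np.set_printoptions(precision=4,suppress=True)
def tool():
    s=ctrl.sense(); Rm=R.from_rotvec(s["eef_rot"]).as_matrix(); return np.array(s["tcp_pos"]),Rm,s
def go(P,yaw=None):
    "shift in tool axes to reach world P; yaw = world angle of tool y mod pi -> turn"
    p,Rm,s=tool(); d=Rm.T@(np.array(P)-p); out=[d]
    if yaw is not None:
        a=np.arctan2(Rm[1,1],Rm[0,1]); t=-(yaw-a); t=(t+np.pi/2)%np.pi-np.pi/2; out.append(t)
    print("t",s["t"],"pos",p,"shift",*out,"q6",s["q"][5])
E
python3 - <<'E'
from h import *
p,Rm,s=tool(); print(s["t"],p,Rm)
w=cams.snapshot("wrist"); T=w["cam_to_world"]; print("cam in tool",Rm.T@(T[:3,3]-p)); print(Rm.T@T[:3,:3],w["K"])
go((.38,-.0,.30),0.0)
E
```

```text
2.1 [ 0.2116 -0.5347  0.1983] [[ 0.9299  0.3679 -0.    ]
 [ 0.3679 -0.9299  0.    ]
 [ 0.     -0.     -1.    ]]
cam in tool [ 0.0776  0.0004 -0.1765]
[[ 0.0006 -0.9529 -0.3033]
 [ 1.      0.0005  0.0003]
 [-0.0002 -0.3033  0.9529]] [[337.2948   0.     256.4524]
 [  0.     337.2948 190.7176]
 [  0.       0.       1.    ]]
t 2.15 pos [ 0.2116 -0.5347  0.1983] shift [ 0.3533 -0.4352 -0.1017] -1.1939784036685155 q6 -0.2063133255369253
```

Units first: shifts go in shares of 0.5 m and turns go in shares of 90 degrees. So -0.18 m / 0.5 = -0.36, 0.136 m / 0.5 = 0.272.

>>> servo_tool:
  steps:
    - [[0.068, -0.072, -0.032], 0, 1]
    - [[0.136, -0.144, -0.064], 0, 1]
    - [[0.204, -0.216, -0.096], 0, 1]
    - [[0.272, -0.288, -0.128], 0, 1]
    - [[0.34, -0.36, -0.16], 0, 1]

```text
t: 2.65
tcp_pos: [0.3001, -0.312, 0.2758]
eef_rot: [3.086, 0.587, 0.0]
wrist_force: [1.0, -0.6, 0.5]
opening: 0.0853
finger_force: 0.0
```

Scaled: -0.18 m / 0.5 = -0.36, 0.17 m / 0.5 = 0.34.

>>> servo_tool:
  steps:
    - [[0.068, -0.072, 0], 0, 1]
    - [[0.136, -0.144, 0], 0, 1]
    - [[0.204, -0.216, 0], 0, 1]
    - [[0.272, -0.288, 0], 0, 1]
    - [[0.34, -0.36, 0], 0, 1]

```text
t: 3.15
tcp_pos: [0.3921, -0.082, 0.2756]
eef_rot: [3.085, 0.588, 0.002]
wrist_force: [1.2, -0.7, 0.5]
opening: 0.0855
finger_force: 0.0
```

Scaled: -0.1 m / 0.5 = -0.2, 0.088 m / 0.5 = 0.176, -0.7 rad / 1.5708 = -0.4456.

>>> servo_tool:
  steps:
    - [[0.06, -0.06, 0], -0.0891, 1]
    - [[0.12, -0.12, 0], -0.1783, 1]
    - [[0.176, -0.2, 0], -0.2674, 1]
    - [[0.176, -0.2, 0], -0.3565, 1]
    - [[0.176, -0.2, 0], -0.4456, 1]

```text
t: 3.65
tcp_pos: [0.4367, 0.0436, 0.2751]
eef_rot: [-2.689, -1.625, 0.0]
wrist_force: [1.1, -1.0, -0.3]
opening: 0.0853
finger_force: 0.0
```

Scaled: -0.495 rad / 1.5708 = -0.3151.

>>> servo_tool:
  steps:
    - [[0, 0, 0], -0.0891, 1]
    - [[0, 0, 0], -0.1783, 1]
    - [[0, 0, 0], -0.2674, 1]
    - [[0, 0, 0], -0.3151, 1]
    - [[0, 0, 0], -0.3151, 1]

```text
t: 4.15
tcp_pos: [0.4367, 0.0416, 0.2752]
eef_rot: [2.22, 2.223, 0.0]
wrist_force: [-0.3, -0.2, 0.5]
opening: 0.0855
finger_force: 0.0
```

```bash
python3 - <<'E'
from h import *
p,Rm,s=tool(); print(s["t"],p,Rm,s["q"],s["wrist_force"])
w=cams.snapshot("wrist"); save(w,"w1.png",None,1.5)
for t,z in dict(stop_bar_mid=.009,stop_bar=0,wood_block=0,large_nut=0,small_nut=0).items():
    for f,k in((pinpoint,"location"),(search_frame,"box")):
        r=f(w,t); print(t,[(round(q["score"],2),np.round(q[k],1),at(w,q[k][:2],z)[:2]) for q in r[:2]])
E
```

```text
4.15 [0.4367 0.0416 0.2752] [[-0.0016  1.      0.0002]
 [ 1.      0.0016 -0.    ]
 [-0.      0.0002 -1.    ]] [-0.177  -0.1976  1.8279  0.      1.5112 -0.1786] [-0.3071 -0.2291  0.4543]
stop_bar_mid [(0.62, array([254.5, 176.2]), array([ 0.4346, -0.0017]))]
stop_bar_mid [(0.95, array([240.7, 119.9, 277.1, 231. ]), array([0.4167, 0.0738]))]
stop_bar [(0.79, array([257.8, 176.2]), array([ 0.4392, -0.0041]))]
stop_bar [(0.63, array([246.4, 120.5, 273.9, 228.6]), array([0.4238, 0.0721]))]
wood_block [(0.64, array([253.2, 278.5]), array([ 0.4326, -0.1671]))]
wood_block [(0.82, array([225.3, 249.8, 284.3, 323.7]), array([ 0.391 , -0.1179]))]
large_nut []
large_nut [(0.66, array([304.9, 213.3, 336.5, 241. ]), array([ 0.5071, -0.0592]))]
small_nut [(0.61, array([321.5, 131.5]), array([0.5241, 0.058 ]))]
small_nut [(0.93, array([305.2, 119.4, 333.8, 144.2]), array([0.5016, 0.0738]))]
```

View pics/w1.png

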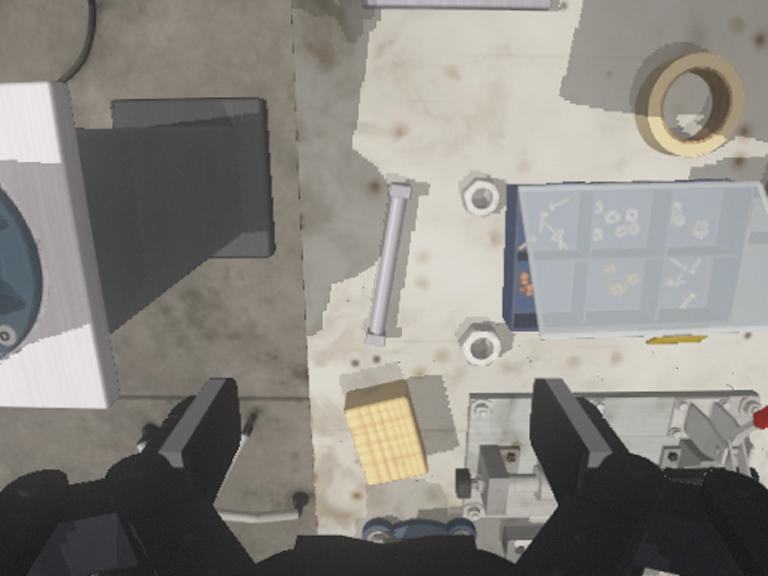

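The wrist picture shows the bar from (267,125) to (251,225) px in original pixels, the block at about (257,288), and the nuts to the right at (321,131) and (321,229). There is clear space round the bar.

```bash
python3 - <<'E'
from h import *
w=cams.snapshot("wrist")
g=w["image"].astype(int)
a=at(w,(266.7,124.7),.012);b=at(w,(250.7,225.3),.012);print(a,b,np.linalg.norm(a-b),(a+b)/2)
d=(a-b); yaw=np.arctan2(d[1],d[0]); print("yaw bar",yaw, "angle from y",yaw-np.pi/2)
m=(a+b)/2
go((m[0],m[1],.1),yaw-np.pi/2); go((m[0],m[1],.003),yaw-np.pi/2)
E
```

```text
[0.4503 0.068  0.012 ] [ 0.4291 -0.0728  0.012 ] 0.14241905567051694 [ 0.4397 -0.0024  0.012 ]
yaw bar 1.4214905745583761 angle from y -0.14930575223652043
t 4.75 pos [0.4367 0.0415 0.2751] shift [-0.0439  0.003   0.1751] 0.15009387079940195 q6 -0.1778602992003587
t 4.75 pos [0.4367 0.0415 0.2751] shift [-0.0439  0.003   0.2721] 0.15009387079940195 q6 -0.1778602992003587
```

Scaled: 0.2 m / 0.5 = 0.4, 0.003 m / 0.5 = 0.006, 0.15 rad / 1.5708 = 0.0955.

>>> servo_tool:
  steps:
    - [[-0.04, 0.002, 0.08], 0.0509, 0.6]
    - [[-0.088, 0.006, 0.16], 0.0955, 0.6]
    - [[-0.088, 0.006, 0.25], 0.0955, 0.6]
    - [[-0.088, 0.006, 0.34], 0.0955, 0.6]
    - [[-0.088, 0.006, 0.4], 0.0955, 0.6]

```text
t: 5.25
tcp_pos: [0.438, -0.0023, 0.0723]
eef_rot: [-2.379, -2.047, 0.003]
wrist_force: [-0.5, 0.6, -0.5]
opening: 0.0514
finger_force: 0.0
```

Scaled: 0.071 m / 0.5 = 0.142, 0.055 m / 0.5 = 0.11.

>>> servo_tool:
  steps:
    - [[0, 0, 0.06], 0, 0.6]
    - [[0, 0, 0.11], 0, 0.6]
    - [[0, 0, 0.142], 0, 0.6]
    - [[0, 0, 0.142], 0, 0.6]
    - [[0, 0, 0.142], 0, 0.0]

```text
t: 5.75
tcp_pos: [0.4399, -0.0025, 0.0044]
eef_rot: [-2.38, -2.05, 0.0]
wrist_force: [-0.5, -0.4, 0.5]
opening: 0.0379
finger_force: 0.0
```

>>> servo_tool:
  steps:
    - [[0, 0, 0], 0, 0]
    - [[0, 0, 0], 0, 0]
    - [[0, 0, 0], 0, 0]
    - [[0, 0, 0], 0, 0]
    - [[0, 0, 0], 0, 0]

```text
t: 6.25
tcp_pos: [0.44, -0.0025, 0.0045]
eef_rot: [2.38, 2.05, 0.001]
wrist_force: [0.1, -0.5, 0.7]
opening: 0.0001
finger_force: 0.0
```

```bash
python3 - <<'E'
from h import *
w=cams.snapshot("wrist"); save(w,"w2.png",None,1.3)
p,Rm,s=tool();print(s["opening"],s["finger_force"])
r=pinpoint(w,"stop_bar_mid");print([(q["score"],q["location"],at(w,q["location"],.009)) for q in r[:2]])
print(proj(w,p))
E
```

```text
-1.2642084206374877e-05 0.0
[(0.68, [248.9, 229.8], array([ 0.4359, -0.0021,  0.009 ]))]
[256.0359 226.0356]
```

View pics/w2.png

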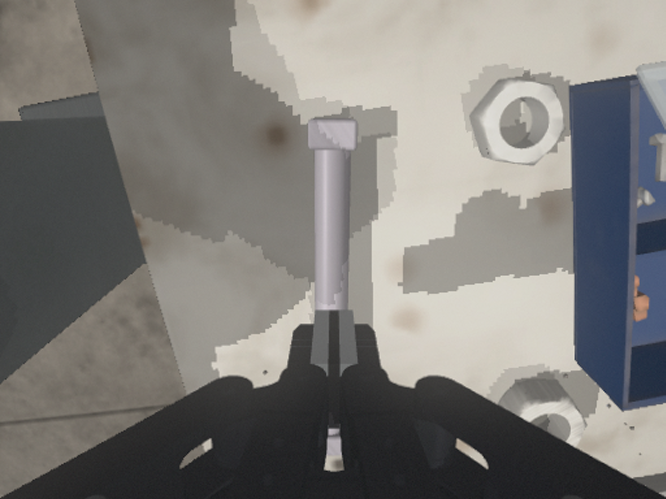

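The fingers shut completely (opening 0), and the picture shows them on top of the rod's middle at about (256,240) px with nothing held. I'll check the finger height from the side camera.

```bash
python3 - <<'E'
from h import *
w=cams.snapshot("side"); p,Rm,s=tool()
c=proj(w,p); print(c, proj(w,(p[0],p[1],.0235)),s["wrist_force"]); c=c.astype(int)
save(w,"s2.png",(c[0]-50,c[1]-50,c[0]+50,c[1]+40),6)
E
```

```text
[317.8092 205.6648] [318.3116 199.436 ] [ 0.3565  0.6827 -0.3501]
```

View pics/s2.png

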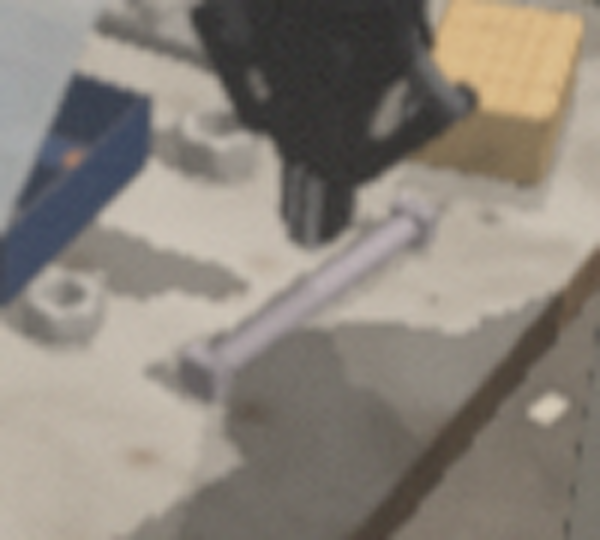

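```bash
python3 - <<'E'
from h import *
w=cams.snapshot("wrist"); sd=cams.snapshot("side"); p,Rm,s=tool()
print(ctrl.tcp_to_grasp,p)
t=tri([(w,(257,238.5)),(sd,(319.8,195.8))]); print(t, Rm.T@(t-p))
for z in(.005,.02,.03,.035,.04): print(z,proj(sd,(p[0],p[1]+.011,z)),proj(w,(p[0],p[1]+.011,z)))
# rod in both
print(at(sd,(322,200),.009))
E
```

```text
0.0187 [ 0.4397 -0.0025  0.0041]
[0.4384 0.002  0.0362] [ 0.0042 -0.002  -0.0321]
0.005 [315.6911 207.686 ] [253.2118 208.7175]
0.02 [316.0669 202.8355] [252.983  219.0695]
0.03 [316.3212 199.5608] [252.8086 226.9685]
0.035 [316.4494 197.911 ] [252.7137 231.2703]
0.04 [316.5785 196.2527] [252.6131 235.8352]
[ 0.4396 -0.0231  0.009 ]
```

The side picture shows the shut fingertips hovering above the rod: tip at about (320,196) px, rod passing at (318,204). From both cameras the real tips are about 32 mm above the reported TCP, so I'll open and descend further, watching the force.

Scaled: 0.01 m / 0.5 = 0.02, 0.005 m / 0.5 = 0.01.

>>> servo_tool:
  steps:
    - [[0, 0, 0], 0, 0.5]
    - [[0, 0, 0], 0, 0.5]
    - [[0, 0, 0], 0, 0.5]
    - [[0, 0, 0.01], 0, 0.5]
    - [[0, 0, 0.02], 0, 0.5]

```text
t: 7.0
tcp_pos: [0.4398, -0.0025, -0.0061]
eef_rot: [2.38, 2.05, 0.0]
wrist_force: [-1.5, -0.4, 0.3]
opening: 0.0424
finger_force: 0.0
```

Scaled: 0.016 m / 0.5 = 0.032, 0.012 m / 0.5 = 0.024.

>>> servo_tool:
  steps:
    - [[0, 0, 0.008], 0, 0.5]
    - [[0, 0, 0.016], 0, 0.5]
    - [[0, 0, 0.024], 0, 0.5]
    - [[0, 0, 0.032], 0, 0.5]
    - [[0, 0, 0.032], 0, 0.5]

```text
t: 7.5
tcp_pos: [0.4392, -0.0023, -0.0225]
eef_rot: [-2.38, -2.049, 0.001]
wrist_force: [-0.2, 0.0, 1.2]
opening: 0.0425
finger_force: 0.0
```

>>> servo_tool:
  steps:
    - [[0, 0, 0], 0, 0]
    - [[0, 0, 0], 0, 0]
    - [[0, 0, 0], 0, 0]
    - [[0, 0, 0], 0, 0]
    - [[0, 0, 0], 0, 0]

```text
t: 8.0
tcp_pos: [0.4401, -0.0025, -0.0215]
eef_rot: [2.38, 2.05, 0.001]
wrist_force: [-1.0, -0.5, 5.3]
opening: 0.0086
finger_force: 56.0
```

Scaled: 0.009 m / 0.5 = 0.018, 0.006 m / 0.5 = 0.012.

>>> servo_tool:
  steps:
    - [[0, 0, 0], 0, 0.4]
    - [[0, 0, 0], 0, 0.4]
    - [[0, 0, 0.006], 0, 0.4]
    - [[0, 0, 0.012], 0, 0.4]
    - [[0, 0, 0.018], 0, 0.4]

```text
t: 8.5
tcp_pos: [0.4396, -0.0024, -0.0313]
eef_rot: [-2.38, -2.05, 0.0]
wrist_force: [-0.3, -0.3, 0.1]
opening: 0.0339
finger_force: 0.0
```

>>> servo_tool:
  steps:
    - [[0, 0, 0], 0, 0]
    - [[0, 0, 0], 0, 0]
    - [[0, 0, 0], 0, 0]
    - [[0, 0, 0], 0, 0]
    - [[0, 0, 0], 0, 0]

```text
t: 9.0
tcp_pos: [0.4397, -0.0024, -0.0309]
eef_rot: [-2.381, -2.05, 0.0]
wrist_force: [0.5, -0.2, -1.2]
opening: 0.0113
finger_force: 58.5
```

Scaled: -0.13 m / 0.5 = -0.26, -0.09 m / 0.5 = -0.18.

>>> servo_tool:
  steps:
    - [[0, 0, -0.04], 0, 0]
    - [[0, 0, -0.1], 0, 0]
    - [[0, 0, -0.18], 0, 0]
    - [[0, 0, -0.26], 0, 0]
    - [[0, 0, -0.26], 0, 0]

```text
t: 9.5
tcp_pos: [0.4441, -0.0036, 0.1046]
eef_rot: [2.374, 2.044, 0.009]
wrist_force: [0.6, -0.5, -0.9]
opening: 0.0114
finger_force: 58.8
```

```bash
python3 - <<'E'
from h import *
w=cams.snapshot("wrist"); sd=cams.snapshot("side"); p,Rm,s=tool(); print(p,s["opening"],s["finger_force"],s["wrist_force"])
a=cv2.resize(w["image"][60:384,100:430],None,fx=1.2,fy=1.2); c=proj(sd,p).astype(int)
b=cv2.resize(sd["image"][c[1]-60:c[1]+40,c[0]-50:c[0]+50],(390,390)); o=np.zeros((390,a.shape[1]+390,3),np.uint8);o[:a.shape[0],:a.shape[1]]=a[:390];o[:,a.shape[1]:]=b
print(c); cv2.imwrite("pics/c3.png",o[:,:,::-1])
E
```

```text
[ 0.4404 -0.0026  0.0998] 0.011010715199106878 58.79285216331482 [-0.379   0.0647 -2.1895]
[320 173]
```

View pics/c3.png

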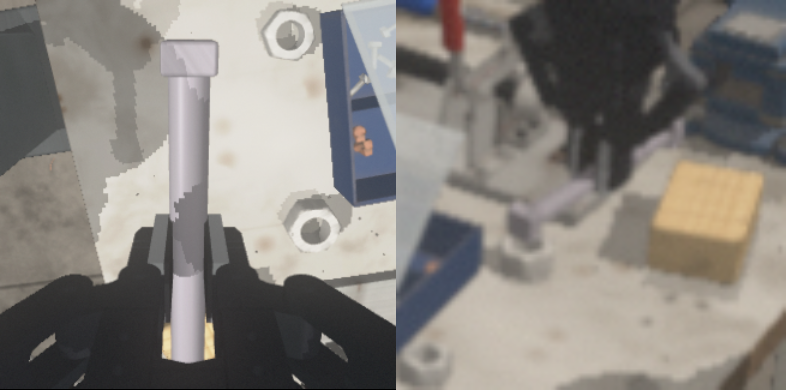

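The bar is held squarely: it lies between the pads in the wrist crop and hangs level in the side crop. Now I'll carry it to the fixture and measure the clips.

```bash
python3 - <<'E'
from h import *
go((.45,.27,.19),0.0)
E
```

```text
t 9.6 pos [ 0.4404 -0.0026  0.0998] shift [ 0.271  -0.0307 -0.0903] -0.14895179538904246 q6 -0.12777870734978755
```

Scaled: 0.2 m / 0.5 = 0.4, -0.09 m / 0.5 = -0.18.

>>> servo_tool:
  steps:
    - [[0.06, -0.006, -0.06], 0, 0]
    - [[0.14, -0.014, -0.12], 0, 0]
    - [[0.22, -0.024, -0.18], 0, 0]
    - [[0.31, -0.036, -0.18], 0, 0]
    - [[0.4, -0.046, -0.18], 0, 0]

```text
t: 10.1
tcp_pos: [0.4461, 0.2003, 0.1882]
eef_rot: [-2.381, -2.049, 0.001]
wrist_force: [0.9, -0.2, -2.5]
opening: 0.0116
finger_force: 58.8
```

Scaled: 0.071 m / 0.5 = 0.142, 0.035 m / 0.5 = 0.07, -0.149 rad / 1.5708 = -0.0949.

>>> servo_tool:
  steps:
    - [[0.07, -0.008, 0], -0.0318, 0]
    - [[0.142, -0.016, 0], -0.0637, 0]
    - [[0.142, -0.016, 0], -0.0949, 0]
    - [[0.142, -0.016, 0], -0.0949, 0]
    - [[0.142, -0.016, 0], -0.0949, 0]

```text
t: 10.6
tcp_pos: [0.4483, 0.2695, 0.1872]
eef_rot: [-2.222, -2.219, 0.005]
wrist_force: [0.9, 0.1, -1.5]
opening: 0.0114
finger_force: 58.8
```

```bash
python3 - <<'E'
from h import *
w=cams.snapshot("wrist"); p,Rm,s=tool(); print(s["t"],p,Rm[:,1],s["opening"])
save(w,"w4.png",None,1.5)
for t,z in dict(seat=.024,corner=.012,fence=.012,fixture=0).items():
    r=pinpoint(w,t); print(t,[(round(q["score"],2),np.round(q["location"],1),at(w,q["location"],z)[:2]) for q in r[:2]])
E
```

```text
10.65 [0.4486 0.2694 0.1877] [ 1.     -0.0018 -0.0025] 0.011476118187024311
seat [(0.72, array([346.4, 140.2]), array([0.5392, 0.2921]))]
corner [(0.75, array([337.4, 104.6]), array([0.5304, 0.3265]))]
fence [(0.8, array([290.1, 100.6]), array([0.4821, 0.3303])), (0.36, array([345.6, 141.6]), array([0.5417, 0.2886]))]
fixture [(0.94, array([299.1, 140.4]), array([0.4942, 0.2878]))]
```

View pics/w4.png

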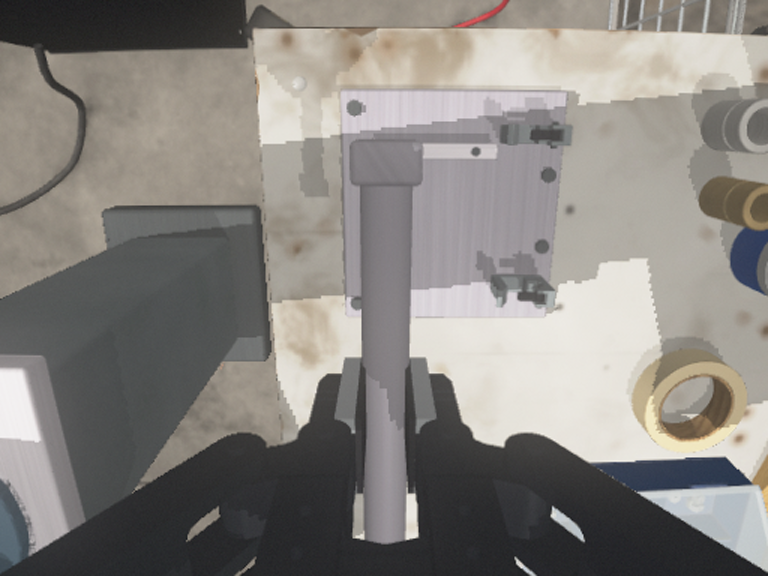

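The wrist view shows the plate corners at original pixels of about (228,61), (379,61), (363,211) and (230,211). The clips are at (357,89) and (348,193), with the fence to the left of the upper clip.

```bash
python3 - <<'E'
from h import *
from scipy.optimize import least_squares
w=cams.snapshot("wrist")
def fit(pts):
    f=lambda q: np.concatenate([np.array([q[0]+np.cos(q[2])*x-np.sin(q[2])*y,q[1]+np.sin(q[2])*x+np.cos(q[2])*y])-at(w,px,.012)[:2] for (x,y),px in pts])
    r=least_squares(f,[.495,.288,0]); return r.x,r.fun
G=w["image"].astype(np.float32).mean(2)
# refine edges: sample scanlines along normals at expected edges
pts=[((-.075,.08),(227.5,61)),((.075,.08),(378.5,61)),((.075,-.08),(363.5,211)),((-.075,-.08),(230,211))]
q,res=fit(pts); print("corners",q,res)
def W(q,x,y,z): return (q[0]+np.cos(q[2])*x-np.sin(q[2])*y,q[1]+np.sin(q[2])*x+np.cos(q[2])*y,z)
gs=[G,*[w["image"][:,:,i].astype(np.float32) for i in range(3)]]
def res2(v):
    return v
import itertools
obs=[]
def sample(px): return cv2.remap(G,np.float32([[px[0]]]),np.float32([[px[1]]]),cv2.INTER_LINEAR)[0,0]
for name,line,n in (("R",[(.075,y) for y in np.linspace(-.03,.03,7)],(1,0)),("T",[(x,.08) for x in np.linspace(-.05,.02,8)],(0,1)),("L",[(-.075,y) for y in np.linspace(-.03,.02,6)],(-1,0)),("B",[(x,-.08) for x in np.linspace(.01,.055,6)],(0,-1))):
    o=[]
    for x,y in line:
        ts=np.arange(-.006,.0061,.0005); v=np.array([sample(proj(w,W(q,x+n[0]*t,y+n[1]*t,.012))) for t in ts]); g=np.abs(np.convolve(v,[1,1,0,-1,-1],"valid")); i=g.argmax(); o.append((ts[i+2]*1e3,round(float(g[i]))))
    print(name,o)
    
for nm,(x,y,z) in dict(seat=(.045,0,.024),cornr=(.038,.036,.012),Lnear=(.031,.046,.05),Lfar=(.067,.058,.05),Rnear=(.031,-.046,.05),Rfar=(.067,-.058,.05),fenceR=(.038,.036,.026)).items(): print(nm,W(q,x,y,z),proj(w,W(q,x,y,z))*1.5)
E
```

```text
corners [ 0.4957  0.2894 -0.0027] [-0.0003  0.0011 -0.0002  0.      0.     -0.0006  0.0005 -0.0005]
R [(np.float64(-2.499999999999997), 27), (np.float64(-2.499999999999997), 32), (np.float64(-2.499999999999997), 34), (np.float64(4.000000000000009), 42), (np.float64(-2.499999999999997), 41), (np.float64(-1.9999999999999967), 41), (np.float64(-1.9999999999999967), 34)]
T [(np.float64(-0.4999999999999952), 86), (np.float64(-0.4999999999999952), 82), (np.float64(-0.4999999999999952), 85), (np.float64(-0.4999999999999952), 92), (np.float64(-0.4999999999999952), 73), (np.float64(-0.4999999999999952), 77), (np.float64(-0.4999999999999952), 74), (np.float64(-0.4999999999999952), 77)]
L [(np.float64(4.500000000000009), 42), (np.float64(3.000000000000008), 72), (np.float64(3.5000000000000084), 63), (np.float64(1.000000000000006), 54), (np.float64(1.000000000000006), 49), (np.float64(-4.999999999999999), 67)]
B [(np.float64(-0.9999999999999957), 17), (np.float64(-0.9999999999999957), 17), (np.float64(-0.9999999999999957), 39), (np.float64(-0.9999999999999957), 47), (np.float64(-0.9999999999999957), 49), (np.float64(-0.9999999999999957), 50)]
seat (np.float64(0.540727302192818), np.float64(0.2893217157620068), 0.024) [518.2611 213.9337]
cornr (np.float64(0.5338254987716518), np.float64(0.32534067062657196), 0.012) [507.6561 158.6216]
Lnear (np.float64(0.5268527943964787), np.float64(0.33535972216334137), 0.05) [511.9306 145.6666]
Lfar (np.float64(0.5628853840598914), np.float64(0.347261506993699), 0.05) [572.5543 125.8724]
Rnear (np.float64(0.526601914097685), np.float64(0.24336006423421822), 0.05) [501.5513 289.987 ]
Rfar (np.float64(0.5625690567266296), np.float64(0.23126193830045677), 0.05) [553.7405 307.1079]
fenceR (np.float64(0.5338254987716518), np.float64(0.32534067062657196), 0.026) [512.6237 159.9833]
```

```bash
python3 - <<'E'
from h import *
w=cams.snapshot("wrist"); p,Rm,s=tool()
for px,dz in (((386,141),.049),((386,186),.049),((350,160),.049),((421,160),.049),((361,230),.04),((412,230),.04)):
    print(px,Rm.T@(at(w,np.array(px)/1.5,p[2]+dz)-p))
go((.540,.2895,.045),-.003)
E
```

```text
(386, 141) [ 0.0737  0.0003 -0.049 ]
(386, 186) [ 0.0629  0.0003 -0.049 ]
(350, 160) [ 0.0692 -0.0085 -0.049 ]
(421, 160) [ 0.0692  0.0089 -0.049 ]
(361, 230) [ 0.0499 -0.0065 -0.04  ]
(412, 230) [ 0.0499  0.0075 -0.04  ]
t 10.95 pos [0.4495 0.2697 0.1893] shift [0.0199 0.0904 0.1443] 0.0017974752532043947 q6 0.3148985232577385
```

Scaled: 0.14 m / 0.5 = 0.28, 0.045 m / 0.5 = 0.09.

>>> servo_tool:
  steps:
    - [[0.02, 0.09, 0], 0, 0]
    - [[0.042, 0.18, 0], 0, 0]
    - [[0.042, 0.18, 0.09], 0, 0]
    - [[0.042, 0.18, 0.18], 0, 0]
    - [[0.042, 0.18, 0.28], 0, 0]

```text
t: 11.45
tcp_pos: [0.5407, 0.2912, 0.0486]
eef_rot: [2.221, 2.22, 0.004]
wrist_force: [-0.1, 0.6, -1.1]
opening: 0.0116
finger_force: 59.1
```

>>> servo_tool:
  steps:
    - [[0, 0, 0], 0, 0]
    - [[0, 0, 0], 0, 0]

```text
t: 11.65
tcp_pos: [0.539, 0.2908, 0.049]
eef_rot: [-2.221, -2.22, 0.003]
wrist_force: [0.0, 1.0, -0.1]
opening: 0.0115
finger_force: 59.0
```

```bash
python3 - <<'E'
from h import *
w=cams.snapshot("wrist"); p,Rm,s=tool(); print(s["t"],p,Rm[:,1],s["opening"],s["wrist_force"])
save(w,"w5.png",(130,0,400,200),2.9)
q=[.4955,.2895,-.003]
def W(x,y,z): return (q[0]+np.cos(q[2])*x-np.sin(q[2])*y,q[1]+np.sin(q[2])*x+np.cos(q[2])*y,z)
for nm,P in dict(Lnear=(.031,.046,.05),Lnear2=(.031,.058,.05),Lfar=(.067,.058,.05),Lfar2=(.067,.046,.05),plate=(.075,.08,.012),plateTL=(-.075,.08,.012)).items(): print(nm,proj(w,W(*P)),(proj(w,W(*P))-[130,0])*2.9)
E
```

```text
11.7 [0.5409 0.2915 0.0514] [ 1.     -0.0003  0.0027] 0.011460815205269074 [ 1.1333 -0.3345 -1.2704]
Lnear [232.9477 148.8045] [298.5484 431.5331]
Lnear2 [232.5547 125.8086] [297.4087 364.8448]
Lfar [302.3312 126.0842] [499.7604 365.6443]
Lfar2 [301.3676 149.0559] [496.9659 432.2621]
plate [308.8567  82.0731] [518.6843 238.0119]
plateTL [64.784  83.1625] [-189.1264  241.1712]
```

View pics/w5.png

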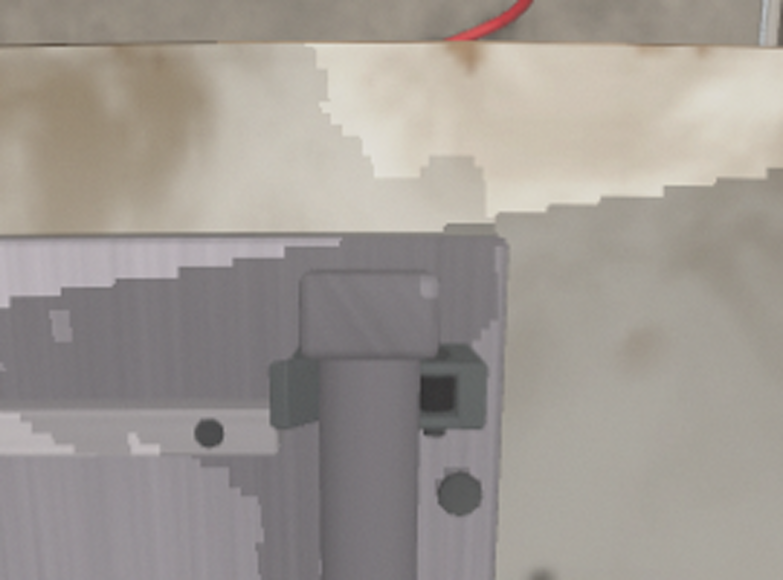

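```bash
python3 - <<'E'
from h import *
P=[]
for i in range(4):
    w=cams.snapshot("wrist"); p,Rm,s=tool(); P.append(p)
    r=at(w,(257.2,150/2.9*2.9*1.0),p[2]+.04); e=at(w,(257.6,108),p[2]+.049); c=at(w,(297.9,137),.05); pl=at(w,(305,84),.012)
    G=w["image"][:,:,1].astype(int)
    def edge(row,a,b):
        v=np.convolve(G[row-2:row+3,a:b].mean(0),[1,1,0,-1,-1],"valid"); i=np.abs(v).argmax(); return a+i+2
    L=[[*at(w,(edge(rw,290,320),rw),.012)[:2]] for rw in (90,100,110,160,175,190,200)]
    print(p,"rod",r[0],"end",e[0],"clip far->seat",c[0]-.022,"plate->seat",pl[0]-.030)
print(np.array(L)); print(np.mean(P,0)); go((.5384,.2910,.02),-.005)
E
```

```text
[0.5419 0.2919 0.0526] rod 0.5411108820983271 end 0.5411865614068593 clip far->seat 0.5408684690724398 plate->seat 0.5409445162678745
[0.5422 0.292  0.053 ] rod 0.5419853997415565 end 0.5420379599169335 clip far->seat 0.5420120208402508 plate->seat 0.5422047648058315
[0.542  0.292  0.0529] rod 0.5422096147871736 end 0.5422531710644478 clip far->seat 0.5423295641902958 plate->seat 0.542563368280903
[0.5416 0.2919 0.0525] rod 0.5420430149516341 end 0.5420867240432063 clip far->seat 0.5421414775121919 plate->seat 0.5423679835588258
[[0.5681 0.3658]
 [0.5683 0.3597]
 [0.5686 0.3536]
 [0.5684 0.3213]
 [0.5687 0.3111]
 [0.5684 0.3006]
 [0.5687 0.2934]]
[0.5419 0.2919 0.0527]
t 11.9 pos [0.5416 0.2919 0.0525] shift [-0.0009 -0.0033  0.0325] 0.004999934822277563 q6 0.301585862965677
```

Relative to the clips the rod is centred to within 0.3 mm: rod 0.5420, seat 0.5421. I'm going straight down, watching the force.

Scaled: 0.04 m / 0.5 = 0.08, 0.033 m / 0.5 = 0.066.

>>> servo_tool:
  steps:
    - [[0, 0, 0.03], 0, 0]
    - [[0, 0, 0.05], 0, 0]
    - [[0, 0, 0.066], 0, 0]
    - [[0, 0, 0.08], 0, 0]
    - [[0, 0, 0.08], 0, 0]

```text
t: 12.4
tcp_pos: [0.5381, 0.2907, 0.0077]
eef_rot: [-2.221, -2.22, 0.004]
wrist_force: [-2.5, -1.5, 1.7]
opening: 0.0117
finger_force: 59.3
```

Scaled: 0.015 m / 0.5 = 0.03, 0.01 m / 0.5 = 0.02.

>>> servo_tool:
  steps:
    - [[0, 0, 0.01], 0, 0]
    - [[0, 0, 0.02], 0, 0]
    - [[0, 0, 0.03], 0, 0]
    - [[0, 0, 0.03], 0, 0]

```text
t: 12.8
tcp_pos: [0.5383, 0.2914, -0.0062]
eef_rot: [-2.22, -2.221, 0.002]
wrist_force: [-4.8, 0.7, 2.2]
opening: 0.0115
finger_force: 59.4
```

Scaled: 0.011 m / 0.5 = 0.022, 0.008 m / 0.5 = 0.016.

>>> servo_tool:
  steps:
    - [[0, 0, 0.008], 0, 0]
    - [[0, 0, 0.016], 0, 0]
    - [[0, 0, 0.022], 0, 0]
    - [[0, 0, 0.022], 0, 0]

```text
t: 13.2
tcp_pos: [0.5393, 0.2912, -0.0162]
eef_rot: [2.221, 2.222, -0.0]
wrist_force: [-6.9, -0.9, 7.1]
opening: 0.0118
finger_force: 60.1
```

Scaled: 0.004 m / 0.5 = 0.008, 0.002 m / 0.5 = 0.004.

>>> servo_tool:
  steps:
    - [[0, 0, 0.004], 0, 0]
    - [[0, 0, 0.008], 0, 0]
    - [[0, 0, 0.008], 0, 0]

```text
t: 13.5
tcp_pos: [0.5395, 0.2912, -0.0165]
eef_rot: [2.221, 2.222, -0.002]
wrist_force: [-19.2, -6.2, 36.0]
opening: 0.0116
finger_force: 63.4
```

Scaled: 0.004 m / 0.5 = 0.008, 0.002 m / 0.5 = 0.004.

>>> servo_tool:
  steps:
    - [[0, 0, 0.004], 0, 0]
    - [[0, 0, 0.008], 0, 0]
    - [[0, 0, 0.008], 0, 0]

```text
t: 13.8
tcp_pos: [0.5396, 0.2912, -0.0169]
eef_rot: [2.22, 2.223, -0.003]
wrist_force: [-31.3, -11.9, 64.5]
opening: 0.0115
finger_force: 66.6
```

The bar has bottomed with a hard stop at axis z ≈ 0.024. I'll ease the push and open.

Scaled: -0.008 m / 0.5 = -0.016, -0.004 m / 0.5 = -0.008.

>>> servo_tool:
  steps:
    - [[0, 0, -0.008], 0, 0]
    - [[0, 0, -0.016], 0, 0]
    - [[0, 0, -0.016], 0, 0.4]
    - [[0, 0, -0.016], 0, 0.4]
    - [[0, 0, -0.016], 0, 0.4]

```text
t: 14.3
tcp_pos: [0.54, 0.2911, -0.0171]
eef_rot: [2.221, 2.221, 0.001]
wrist_force: [-0.4, 0.1, -0.9]
opening: 0.0348
finger_force: 0.0
```

Scaled: -0.16 m / 0.5 = -0.32, -0.12 m / 0.5 = -0.24.

>>> servo_tool:
  steps:
    - [[0, 0, 0], 0, 0.4]
    - [[0, 0, -0.06], 0, 0.4]
    - [[0, 0, -0.14], 0, 0.4]
    - [[0, 0, -0.24], 0, 0.6]
    - [[0, 0, -0.32], 0, 0.8]

```text
t: 14.8
tcp_pos: [0.54, 0.2913, 0.1456]
eef_rot: [2.221, 2.221, 0.002]
wrist_force: [0.2, 0.5, 1.1]
opening: 0.0621
finger_force: 0.0
```

Scaled: -0.06 m / 0.5 = -0.12, -0.05 m / 0.5 = -0.1.

>>> servo_tool:
  steps:
    - [[-0.04, -0.06, -0.04], 0, 1]
    - [[-0.1, -0.12, -0.06], 0, 1]
    - [[-0.1, -0.12, -0.06], 0, 1]
    - [[-0.1, -0.12, -0.06], 0, 1]

```text
t: 15.2
tcp_pos: [0.4795, 0.2409, 0.1737]
eef_rot: [2.222, 2.22, 0.002]
wrist_force: [0.4, -0.6, -0.1]
opening: 0.0849
finger_force: 0.0
```

```bash
python3 - <<'E'
from h import *
w=cams.snapshot("wrist"); p,Rm,s=tool(); print(s["t"],p,Rm[:,1],s["q"])
for t in("seat","corner","stop_bar_mid","stop_bar","fence","fixture"):
    r=pinpoint(w,t); z=dict(seat=.024,stop_bar_mid=.024,stop_bar=.015,fixture=0).get(t,.012); print(t,[(round(q["score"],2),np.round(q["location"],1),at(w,q["location"],z)[:2]) for q in r[:1]])
c=proj(w,(.54,.29,.03)).astype(int); print(c)
x0,y0=max(c[0]-110,0),max(c[1]-90,0); print(x0,y0); save(w,"w6.png",(x0,y0,x0+220,y0+165),3.6)
E
```

```text
15.25 [0.4799 0.2412 0.1734] [ 1.     -0.0005  0.0012] [0.2446 0.1195 1.7288 0.0001 1.292  0.245 ]
seat [(0.7, array([317.2, 113.9]), array([0.5378, 0.2909]))]
corner [(0.69, array([307. ,  74.9]), array([0.5284, 0.3266]))]
stop_bar_mid [(0.92, array([317.7, 111.8]), array([0.5382, 0.2929]))]
stop_bar [(0.68, array([309.5,  76.2]), array([0.5304, 0.3253]))]
fence [(0.66, array([258.3,  71.5]), array([0.4819, 0.3296]))]
fixture [(0.64, array([271.7, 114.3]), array([0.4957, 0.2884]))]
[320 115]
210 25
```

View pics/w6.png

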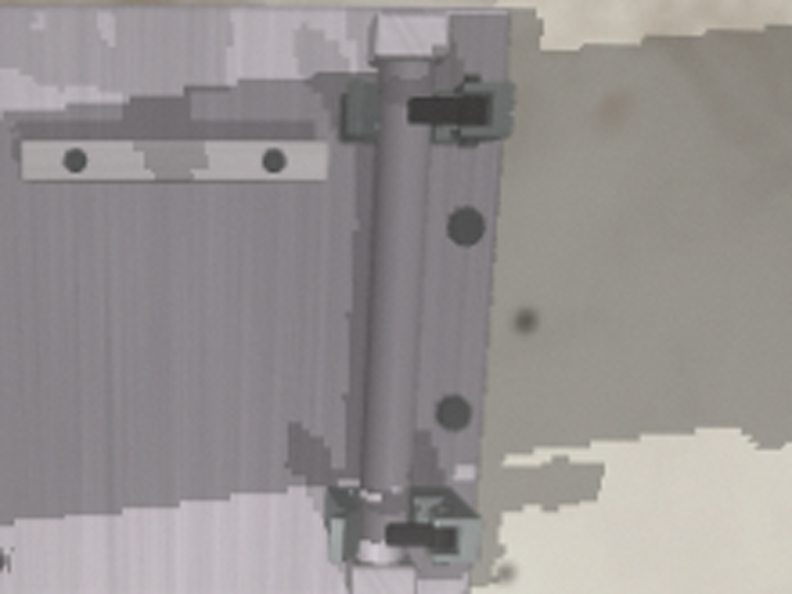

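Both black jaws lie level across the rod at about (335,55) and (327,173) px, so the bar is seated and released. Now the block.

```bash
python3 - <<'E'
from h import *
w=cams.snapshot("wrist"); print("fence face y",[at(w,(c,25+181/3.6),.026)[:2] for c in (220,258,295)])
print("rod",[at(w,px,.024)[:2] for px in ((210+405/3.6,25+200/3.6),(210+393/3.6,25+380/3.6))])
go((.415,-.09,.21),.27)
E
```

```text
fence face y [array([0.4464, 0.3262]), array([0.481 , 0.3262]), array([0.5148, 0.3263])]
rod [array([0.5406, 0.3218]), array([0.5399, 0.2758])]
t 15.6 pos [0.4795 0.2414 0.1726] shift [-0.3314 -0.0646 -0.0373] -0.2696697118069784 q6 0.24477718455439199
```

Scaled: -0.225 m / 0.5 = -0.45, -0.09 m / 0.5 = -0.18.

>>> servo_tool:
  steps:
    - [[-0.09, -0.018, -0.04], 0, 1]
    - [[-0.18, -0.036, -0.076], 0, 1]
    - [[-0.27, -0.052, -0.076], 0, 1]
    - [[-0.36, -0.07, -0.076], 0, 1]
    - [[-0.45, -0.088, -0.076], 0, 1]

```text
t: 16.1
tcp_pos: [0.435, 0.0147, 0.2114]
eef_rot: [2.22, 2.222, 0.001]
wrist_force: [1.2, -1.1, 0.6]
opening: 0.0854
finger_force: 0.0
```

Scaled: -0.106 m / 0.5 = -0.212, -0.09 m / 0.5 = -0.18, -0.27 rad / 1.5708 = -0.1719.

>>> servo_tool:
  steps:
    - [[-0.09, -0.018, 0], -0.0828, 1]
    - [[-0.18, -0.036, 0], -0.1719, 1]
    - [[-0.212, -0.042, 0], -0.1719, 1]
    - [[-0.212, -0.042, 0], -0.1719, 1]
    - [[-0.212, -0.042, 0], -0.1719, 1]

```text
t: 16.6
tcp_pos: [0.4144, -0.09, 0.2111]
eef_rot: [-1.905, -2.498, -0.001]
wrist_force: [0.5, 0.6, -0.0]
opening: 0.0855
finger_force: 0.0
```

```bash
python3 - <<'E'
from h import *
w=cams.snapshot("wrist"); p,Rm,s=tool(); print(s["t"],p,Rm[:,1])
r=pinpoint(w,"wood_block"); print([(q["score"],q["location"],at(w,q["location"],0)[:2]) for q in r])
r=search_frame(w,"wood_block"); b=r[0]["box"]; print(b)
x0,y0,x1,y1=[int(v) for v in (b[0]-15,b[1]-15,b[2]+15,b[3]+15)]
im=w["image"]; hsv=cv2.cvtColor(im,cv2.COLOR_RGB2HSV)
m=((hsv[:,:,0]>10)&(hsv[:,:,0]<30)&(hsv[:,:,1]>80)&(hsv[:,:,2]>170)).astype(np.uint8); mm=np.zeros_like(m); mm[y0:y1,x0:x1]=m[y0:y1,x0:x1]
mm=cv2.morphologyEx(mm,cv2.MORPH_CLOSE,np.ones((5,5)))
c=max(cv2.findContours(mm,0,2)[0],key=cv2.contourArea)
W=np.array([at(w,q[0],.038)[:2] for q in c])*1000
print("top rect mm,deg",cv2.minAreaRect(W.astype(np.float32)))
o=im.copy(); cv2.drawContours(o,[c],-1,(255,0,0),1); f=min(5,580//(y1-y0),780//(x1-x0)); cv2.imwrite("pics/w7.png",cv2.resize(o[y0:y1,x0:x1,::-1],None,fx=f,fy=f)); print(x0,y0,f)
E
```

```text
16.65 [ 0.4144 -0.0894  0.211 ] [0.964  0.2659 0.    ]
[(0.68, [255.0, 218.0], array([ 0.4346, -0.1692]))]
[228.3, 183.0, 284.2, 270.2]
top rect mm,deg ((438.9302062988281, -169.8223876953125), (60.064571380615234, 88.36602020263672), 14.056222915649414)
213 168 4
```

View pics/w7.png

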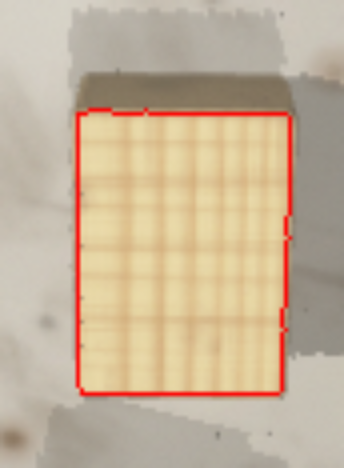

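The contour fits the block's top face: 60 x 88 mm, centre (0.439,-0.170), yaw 0.245 rad.

```bash
python3 - <<'E'
from h import *
go((.4389,-.1698,-.020),.245)
E
```

```text
t 16.75 pos [ 0.4145 -0.0889  0.2111] shift [-0.0846  0.0018  0.231 ] 0.02614338028501706 q6 -0.7641860762667249
```

Scaled: 0.16 m / 0.5 = 0.32, -0.084 m / 0.5 = -0.168, 0.02 rad / 1.5708 = 0.0127.

>>> servo_tool:
  steps:
    - [[-0.08, 0.002, 0.04], 0.0127, 1]
    - [[-0.168, 0.004, 0.08], 0.0166, 1]
    - [[-0.168, 0.004, 0.17], 0.0166, 1]
    - [[-0.168, 0.004, 0.26], 0.0166, 1]
    - [[-0.168, 0.004, 0.32], 0.0166, 1]

```text
t: 17.25
tcp_pos: [0.4376, -0.1684, 0.0482]
eef_rot: [-1.931, -2.474, -0.0]
wrist_force: [-1.2, 0.1, -0.1]
opening: 0.0852
finger_force: 0.0
```

Scaled: 0.07 m / 0.5 = 0.14, 0.055 m / 0.5 = 0.11.

>>> servo_tool:
  steps:
    - [[0, 0, 0.04], 0, 1]
    - [[0, 0, 0.08], 0, 1]
    - [[0, 0, 0.11], 0, 1]
    - [[0, 0, 0.14], 0, 1]
    - [[0, 0, 0.14], 0, 1]

```text
t: 17.75
tcp_pos: [0.4375, -0.1681, -0.0207]
eef_rot: [-1.93, -2.474, 0.0]
wrist_force: [-0.7, 0.0, -0.5]
opening: 0.0859
finger_force: 0.0
```

>>> servo_tool:
  steps:
    - [[0, 0, 0], 0, 0.5]
    - [[0, 0, 0], 0, 0.5]
    - [[0, 0, 0], 0, 0.5]
    - [[0, 0, 0], 0, 0.5]

```text
t: 18.15
tcp_pos: [0.4398, -0.1706, -0.0177]
eef_rot: [1.933, 2.474, 0.001]
wrist_force: [1.5, 2.3, 5.4]
opening: 0.0608
finger_force: 66.2
```

```bash
python3 - <<'E'
from h import *
sd=cams.snapshot("side"); w=cams.snapshot("wrist"); p,Rm,s=tool(); print(p,Rm[:,1],s["opening"],s["finger_force"],s["wrist_force"])
a=cv2.resize(w["image"],(400,300)); c=proj(sd,p).astype(int); print(c)
b=cv2.resize(sd["image"][c[1]-45:c[1]+30,c[0]-50:c[0]+50],(400,300),interpolation=cv2.INTER_CUBIC); cv2.imwrite("pics/c8.png",np.hstack([a,b])[:,:,::-1])
E
```

```text
[ 0.4397 -0.1706 -0.0177] [0.9704 0.2416 0.0017] 0.06074151740345511 66.21500015258789 [1.3766 2.3751 6.4248]
[346 180]
```

View pics/c8.png

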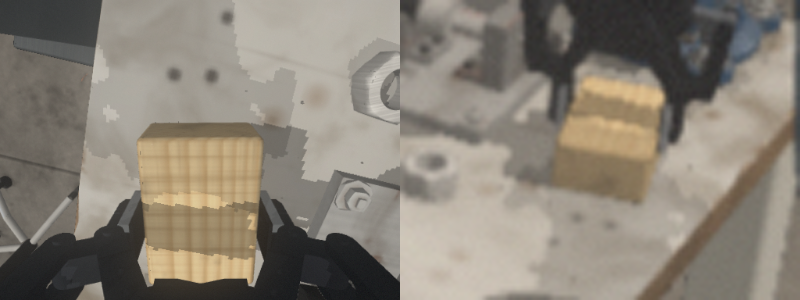

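The block is held across its 62 mm, with the fingers near the top. I'll lift, turn and carry it.

Scaled: -0.14 m / 0.5 = -0.28, -0.06 m / 0.5 = -0.12.

>>> servo_tool:
  steps:
    - [[0, 0, -0.04], 0, 0]
    - [[0, 0, -0.12], 0, 0]
    - [[0.04, 0, -0.2], 0, 0]
    - [[0.12, 0, -0.28], 0, 0]
    - [[0.2, 0, -0.28], 0, 0]

```text
t: 18.75
tcp_pos: [0.4175, -0.0747, 0.1259]
eef_rot: [1.932, 2.466, 0.003]
wrist_force: [0.8, 0.6, -2.3]
opening: 0.0606
finger_force: 66.1
```

Scaled: 0.2 m / 0.5 = 0.4, 0.16 m / 0.5 = 0.32.

>>> servo_tool:
  steps:
    - [[0.08, 0, 0], 0, 0]
    - [[0.16, 0, 0], 0, 0]
    - [[0.24, 0, 0], 0, 0]
    - [[0.32, 0, 0], 0, 0]
    - [[0.4, 0, 0], 0, 0]

```text
t: 19.25
tcp_pos: [0.3653, 0.1222, 0.1213]
eef_rot: [1.935, 2.474, 0.001]
wrist_force: [-0.0, 0.8, -2.7]
opening: 0.0607
finger_force: 66.1
```

Scaled: 0.1 m / 0.5 = 0.2, 0.08 m / 0.5 = 0.16, -0.7 rad / 1.5708 = -0.4456.

>>> servo_tool:
  steps:
    - [[0.08, 0.04, 0], -0.0891, 0]
    - [[0.16, 0.08, 0], -0.1783, 0]
    - [[0.2, 0.12, 0], -0.2674, 0]
    - [[0.2, 0.16, 0], -0.3565, 0]
    - [[0.2, 0.2, 0], -0.4456, 0]

```text
t: 19.75
tcp_pos: [0.439, 0.2431, 0.1209]
eef_rot: [-0.957, -2.992, 0.001]
wrist_force: [0.6, -0.3, -2.0]
opening: 0.0604
finger_force: 66.0
```

Scaled: -0.626 rad / 1.5708 = -0.3985.

>>> servo_tool:
  steps:
    - [[0, 0, 0], -0.0891, 0]
    - [[0, 0, 0], -0.1783, 0]
    - [[0, 0, 0], -0.2674, 0]
    - [[0, 0, 0], -0.3565, 0]
    - [[0, 0, 0], -0.3985, 0]

```text
t: 20.25
tcp_pos: [0.4387, 0.2418, 0.121]
eef_rot: [0.006, -3.141, 0.0]
wrist_force: [0.4, -0.4, -2.5]
opening: 0.0605
finger_force: 66.0
```

```bash
python3 - <<'E'
from h import *
p,Rm,s=tool(); print(Rm,s["opening"],s["finger_force"],s["wrist_force"],s["q"])
go((.476,.283,.02),np.pi/2-.002)
E
```

```text
[[-1.     -0.0038 -0.0005]
 [-0.0038  1.     -0.0002]
 [ 0.0005 -0.0002 -1.    ]] 0.06050585951644864 65.98107933998108 [ 0.4233 -0.4368 -2.4549] [ 0.2665  0.1024  1.8623 -0.0001  1.1773 -1.3081]
t 20.25 pos [0.4387 0.2418 0.121 ] shift [-0.0375  0.0411  0.1009] 0.005792121041764187 q6 -1.3080975003294952
```

Scaled: 0.115 m / 0.5 = 0.23, 0.041 m / 0.5 = 0.082, 0.004 rad / 1.5708 = 0.0025.

>>> servo_tool:
  steps:
    - [[-0.038, 0.04, 0.02], 0.0025, 0]
    - [[-0.074, 0.082, 0.06], 0.0025, 0]
    - [[-0.074, 0.082, 0.12], 0.0025, 0]
    - [[-0.074, 0.082, 0.18], 0.0025, 0]
    - [[-0.074, 0.082, 0.23], 0.0025, 0]

```text
t: 20.75
tcp_pos: [0.4751, 0.2827, 0.0043]
eef_rot: [-0.007, -3.14, 0.001]
wrist_force: [-0.9, -0.6, -2.3]
opening: 0.0604
finger_force: 66.0
```

Scaled: 0.008 m / 0.5 = 0.016, 0.004 m / 0.5 = 0.008.

>>> servo_tool:
  steps:
    - [[0, 0, 0.008], 0, 0]
    - [[0, 0, 0.016], 0, 0]
    - [[0, 0, 0.016], 0, 0]

```text
t: 21.05
tcp_pos: [0.4768, 0.2832, -0.001]
eef_rot: [0.008, 3.14, 0.001]
wrist_force: [1.1, 0.7, -1.7]
opening: 0.0607
finger_force: 65.9
```

```bash
python3 - <<'E'
from h import *
p,Rm,s=tool(); print(s["t"],p,s["wrist_force"],Rm[:,1])
for n in("top","side"):
    w=cams.snapshot(n); r=pinpoint(w,"wood_block"); print(n,[(round(q["score"],2),at(w,q["location"],.015)) for q in r[:2]])
go((.488,.295,-.006))
E
```

```text
21.05 [ 0.4768  0.2832 -0.001 ] [ 1.0619  0.7259 -1.7211] [0.0049 1.     0.0004]
top [(0.96, array([0.4801, 0.2876, 0.015 ]))]
side [(0.64, array([0.4771, 0.2777, 0.015 ]))]
t 21.25 pos [ 0.4772  0.2834 -0.0004] shift [-0.0107  0.0117  0.0056] q6 -1.244031109254057
```

Scaled: 0.004 m / 0.5 = 0.008, 0.002 m / 0.5 = 0.004.

>>> servo_tool:
  steps:
    - [[0, 0, 0.004], 0, 0]
    - [[0, 0, 0.008], 0, 0]
    - [[0, 0, 0.008], 0, 0]

```text
t: 21.55
tcp_pos: [0.4764, 0.2831, -0.0057]
eef_rot: [0.008, 3.141, 0.0]
wrist_force: [0.3, 0.2, -0.7]
opening: 0.0606
finger_force: 66.1
```

Scaled: 0.002 m / 0.5 = 0.004, 0.001 m / 0.5 = 0.002.

>>> servo_tool:
  steps:
    - [[0, 0, 0.002], 0, 0]
    - [[0, 0, 0.004], 0, 0]
    - [[0, 0, 0.004], 0, 0]

```text
t: 21.85
tcp_pos: [0.4765, 0.2831, -0.0057]
eef_rot: [0.007, 3.141, -0.0]
wrist_force: [-7.3, -3.0, 16.7]
opening: 0.0603
finger_force: 68.4
```

It landed on the plate at the predicted height. I'll ease the down-force and slide toward the fence and bar.

Scaled: 0.009 m / 0.5 = 0.018, -0.008 m / 0.5 = -0.016.

>>> servo_tool:
  steps:
    - [[0, 0, -0.003], 0, 0]
    - [[-0.006, 0.006, -0.003], 0, 0]
    - [[-0.012, 0.012, -0.003], 0, 0]
    - [[-0.016, 0.018, -0.003], 0, 0]
    - [[-0.016, 0.018, -0.003], 0, 0]

```text
t: 22.35
tcp_pos: [0.4848, 0.292, -0.0057]
eef_rot: [0.007, 3.141, -0.0]
wrist_force: [-1.5, -2.1, 5.9]
opening: 0.0604
finger_force: 67.1
```

Scaled: 0.003 m / 0.5 = 0.006, 0.002 m / 0.5 = 0.004.

>>> servo_tool:
  steps:
    - [[0, 0.002, 0], 0, 0]
    - [[0, 0.004, 0], 0, 0]
    - [[0, 0.006, 0], 0, 0]
    - [[0, 0.006, 0], 0, 0]

```text
t: 22.75
tcp_pos: [0.4851, 0.2946, -0.0057]
eef_rot: [0.007, 3.14, -0.001]
wrist_force: [-0.1, -3.2, 6.1]
opening: 0.0608
finger_force: 66.8
```

Scaled: 0.002 m / 0.5 = 0.004, 0.001 m / 0.5 = 0.002.

>>> servo_tool:
  steps:
    - [[0, 0.002, 0], 0, 0]
    - [[0, 0.004, 0], 0, 0]
    - [[0, 0.004, 0], 0, 0]

```text
t: 23.05
tcp_pos: [0.4852, 0.2955, -0.0056]
eef_rot: [0.007, 3.141, -0.004]
wrist_force: [-1.1, -9.7, 8.3]
opening: 0.0608
finger_force: 67.1
```

>>> servo_tool:
  steps:
    - [[-0.002, 0, 0], 0, 0]
    - [[-0.004, 0, 0], 0, 0]
    - [[-0.006, 0, 0], 0, 0]
    - [[-0.006, 0, 0], 0, 0]

```text
t: 23.45
tcp_pos: [0.485, 0.2954, -0.0057]
eef_rot: [-0.007, -3.136, 0.005]
wrist_force: [-11.5, -9.5, 18.6]
opening: 0.0605
finger_force: 68.5
```

Scaled: -0.002 m / 0.5 = -0.004, -0.001 m / 0.5 = -0.002.

>>> servo_tool:
  steps:
    - [[-0.002, 0, -0.002], 0, 0]
    - [[-0.004, 0, -0.004], 0, 0]
    - [[-0.004, 0, -0.004], 0, 0]

```text
t: 23.75
tcp_pos: [0.4873, 0.2954, -0.0053]
eef_rot: [-0.007, -3.137, 0.004]
wrist_force: [-4.0, -6.2, 1.8]
opening: 0.0607
finger_force: 66.3
```

Scaled: -0.002 m / 0.5 = -0.004, -0.001 m / 0.5 = -0.002.

>>> servo_tool:
  steps:
    - [[-0.002, 0.002, 0], 0, 0]
    - [[-0.004, 0.002, 0], 0, 0]
    - [[-0.004, 0.002, 0], 0, 0]

```text
t: 24.05
tcp_pos: [0.4872, 0.2954, -0.0054]
eef_rot: [-0.007, -3.133, 0.008]
wrist_force: [-11.7, -10.0, 11.0]
opening: 0.0608
finger_force: 67.5
```

```bash
python3 - <<'E'
from h import *
p,Rm,s=tool(); print(s["t"],p,s["wrist_force"],s["ft_torque"],Rm[:,1],Rm[:,2])
for n in("top","side","wrist"):
    w=cams.snapshot(n); r=pinpoint(w,"wood_block"); print(n,[(round(q["score"],2),at(w,q["location"],.012)) for q in r[:2]])
    im=w["image"]; hsv=cv2.cvtColor(im,cv2.COLOR_RGB2HSV)
    m=((hsv[:,:,0]>10)&(hsv[:,:,0]<30)&(hsv[:,:,1]>80)&(hsv[:,:,2]>150)).astype(np.uint8); c0=proj(w,(.488,.295,.05)).astype(int); mm=np.zeros_like(m); a=70 if n=="wrist" else 30
    if n=="wrist": mm[:]=m
    else: mm[c0[1]-a:c0[1]+a,c0[0]-a:c0[0]+a]=m[c0[1]-a:c0[1]+a,c0[0]-a:c0[0]+a]
    cs=cv2.findContours(cv2.morphologyEx(mm,cv2.MORPH_CLOSE,np.ones((5,5))),0,2)[0]
    if cs:
        c=max(cs,key=cv2.contourArea); W=np.array([at(w,q[0],.05)[:2] for q in c]); print(n,W.min(0),W.max(0))
    r=pinpoint(w,"stop_bar_mid"); print([(round(q["score"],2),at(w,q["location"],.024)) for q in r[:1]])
E
```

```text
24.05 [ 0.4872  0.2954 -0.0054] [-11.6883 -10.014   10.9667] [-1.5991  1.7083 -0.1534] [ 0.0045  1.     -0.0051] [-0.0089 -0.0051 -0.9999]
top [(0.88, array([0.4846, 0.2997, 0.012 ]))]
top [0.5087 0.2675] [0.529  0.3108]
[(0.8, array([0.541, 0.296, 0.024]))]
side [(0.82, array([0.4854, 0.2931, 0.012 ]))]
side [0.4456 0.2676] [0.4608 0.3103]
[(0.45, array([0.5501, 0.2899, 0.024 ]))]
wrist [(0.95, array([0.4882, 0.294 , 0.012 ]))]
wrist [0.4659 0.2648] [0.5312 0.3254]
[]
```

Scaled: -0.0018 m / 0.5 = -0.0036, -0.001 m / 0.5 = -0.002.

>>> servo_tool:
  steps:
    - [[-0.001, 0, -0.002], 0, 0]
    - [[-0.002, 0, -0.0036], 0, 0]
    - [[-0.002, 0, -0.0036], 0, 0]

```text
t: 24.8
tcp_pos: [0.4873, 0.2954, -0.005]
eef_rot: [-0.008, -3.131, 0.008]
wrist_force: [-9.3, -7.3, 0.9]
opening: 0.0607
finger_force: 66.5
```

Scaled: -0.002 m / 0.5 = -0.004, -0.001 m / 0.5 = -0.002.

>>> servo_tool:
  steps:
    - [[-0.002, 0, -0.001], 0, 0]
    - [[-0.004, 0.002, -0.002], 0, 0]
    - [[-0.004, 0.002, -0.002], 0, 0]

```text
t: 25.1
tcp_pos: [0.4872, 0.2954, -0.0048]
eef_rot: [-0.007, -3.127, 0.011]
wrist_force: [-13.3, -10.6, 3.2]
opening: 0.0607
finger_force: 66.5
```

Scaled: 0.002 m / 0.5 = 0.004, -0.001 m / 0.5 = -0.002.

>>> servo_tool:
  steps:
    - [[-0.001, 0.002, 0.0006], 0, 0]
    - [[-0.002, 0.004, 0.0012], 0, 0]
    - [[-0.002, 0.004, 0.0012], 0, 0]

```text
t: 25.4
tcp_pos: [0.4871, 0.2954, -0.0048]
eef_rot: [-0.007, -3.124, 0.017]
wrist_force: [-19.7, -20.9, 15.0]
opening: 0.0608
finger_force: 68.0
```

>>> servo_tool:
  steps:
    - [[0, 0, 0], 0, 0]
    - [[0, 0, 0], 0, 0]
    - [[0, 0, 0], 0, 0]

```text
t: 25.7
tcp_pos: [0.4871, 0.2954, -0.0048]
eef_rot: [-0.007, -3.124, 0.017]
wrist_force: [-19.7, -20.8, 14.3]
opening: 0.0606
finger_force: 68.0
```

```bash
python3 - <<'E'
from h import *
p,Rm,s=tool(); print(s["t"],p,s["wrist_force"],s["ft_torque"],Rm[:,1],Rm[:,2])
for n in("top","side","wrist"):
    w=cams.snapshot(n)
    for t,z in(("wood_block",.012),("stop_bar_mid",.024),("corner",.012),("small_nut",0),("large_nut",0),("dip_tin",0)):
        r=pinpoint(w,t); print(n,t,[(round(q["score"],2),at(w,q["location"],z)[:2]) for q in r[:1]])
E
```

```text
25.7 [ 0.4871  0.2954 -0.0048] [-19.6652 -20.8245  14.2931] [-3.2311  3.1567 -0.2963] [ 0.0043  0.9999 -0.0107] [-0.0174 -0.0106 -0.9998]
top wood_block [(0.92, array([0.49  , 0.2968]))]
top stop_bar_mid [(0.71, array([0.5441, 0.2929]))]
top corner [(0.91, array([0.5301, 0.3219]))]
top small_nut [(0.39, array([0.5159, 0.0585]))]
top large_nut [(0.6, array([ 0.5223, -0.0782]))]
top dip_tin [(0.8, array([0.7504, 0.2622]))]
side wood_block [(0.79, array([0.4886, 0.2931]))]
side stop_bar_mid []
side corner [(0.85, array([0.5324, 0.3254]))]
side small_nut [(0.62, array([0.5252, 0.0583]))]
side large_nut [(0.52, array([ 0.5183, -0.0694]))]
side dip_tin [(0.59, array([0.7408, 0.2571]))]
wrist wood_block [(0.95, array([0.488 , 0.2948]))]
wrist stop_bar_mid []
wrist corner []
wrist small_nut []
wrist large_nut []
wrist dip_tin []
```

```bash
python3 - <<'E'
from rig import ctrl
print(ctrl.job_done())
E
```

```text
the job is handed in; nothing more can be done
None
```

I seated the stop bar with both jaws shut over it and let go of it. I handed the job in with the block held in the corner at about 20 N on the wrist toward the bar and 21 N toward the fence, and no verdict came back; I viewed 11 pictures, one over the limit of 10.

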